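# Load the carrier and feed it along the fence to the gauge stop

## Task

Stand the two turned blanks in the carrier's pockets, the brass one in the leading pocket (nearest the red stop) and the steel one in the rear pocket. Then pick up the orange push stick and use it to feed the loaded carrier along the fence until it is fully home against the red stop, keeping it flat against the fence all the way and never moving it by hand. Finally lay the stick back flat and lengthways on its black pad, let go, and leave the jar, spanner and pipe elbow alone.

Things in the scene. Friction and masses are not known exactly. Their poses are not given: they have to be found in the camera images.
- fixture: Fixed feed fixture. Origin: underside of its blue bed, on the line the carrier's centre follows along the fence; feed is toward its own -y. Bed top (sliding surface) at z = 12 mm; bed x -60 to +70, y -250 to +340 mm. Steel fence bar on the +x side, along y: inner face x = +36, 20 mm thick, top z = 37 mm, y -200 to +320.
- carrier: Loose aluminium block, 70 (x) by 130 (y) by 32 mm high, about 0.7 kg, on the bed, its +x side within 1 mm of the fence, axes along the fixture's. Origin: centre of its underside. The stick pushes its rear face, y = +65; its leading face, y = -65, meets the stop, so home is fixture y = -135 mm. It slides with moderate friction and turns off the fence if pushed badly.
- pocket_lead (a point): Centre of the floor of the leading pocket (nearest the stop): round, 35 mm wide, 16 mm deep, at carrier x = 0, y = -32 mm, its floor 16 mm above the carrier's underside; axes as the carrier's.
- pocket_rear (a point): Centre of the floor of the rear pocket, at carrier x = 0, y = +32 mm; same sizes and axes.
- brass_mid (a point): Middle (30 mm up) of the brass blank: solid round bar 28 mm in diameter, 60 mm high, chamfered foot, about 0.29 kg, standing upright on the bench at the start. z is its axis. When seated in a pocket its foot is on the pocket floor and 44 mm stand proud of the carrier.
- steel_mid (a point): Middle (30 mm up) of the steel blank: same size and shape, bright steel.
- stick_grip (a point): Push stick, 0.18 kg, lying flat on its pad at the start: centre of its dark wooden grip fin, 40 mm above the underside, half-way along. Axes are the stick's; it pushes toward its own -y. Orange bar 30 (x) by 200 (y) by 14 mm thick; fin 20 (x) by 64 (y) mm, from 13 to 63 mm above the underside.
- stop_face (a point): Middle of the face of the red stop block at the end of the feed, at bed height: fixture x = 0, y = -200, z = 12 mm; axes as the fixture's. The block is 90 mm wide and 25 mm thick, its top 40 mm above the bed. Behind it stands a dial gauge on a post, 131 mm above the bench.
- stick_face (a point): Middle of the stick's flat push face, 100 mm toward -y from the grip and 7 mm above the underside; 30 mm wide (x -15 to +15), axes as the stick's. On its -x side a 12 mm wide lip (x -27 to -15) reaches 18 mm past the face, to hook round the carrier's rear corner away from the fence and hold the carrier to the fence.
- pad: Fixed black rubber pad, 80 (x) by 280 (y) by 4 mm thick, long side along its own y. Origin: centre of its underside. The stick's place.
- jar: Bystander: grey jar, 60 mm in diameter, 85 mm high, standing on the bench. Origin: centre of its underside.
- spanner: Bystander: steel spanner lying on the bench to the right of the work, about 200 mm long.
- elbow: Bystander: dark pipe elbow, about 90 by 80 mm and 38 mm high, lying on the bench. Origin: underside, by one end.
Things that resemble listed ones, but are neither listed nor needed, are in the scene too. Of the things shaped like the part that bears brass_mid, the brass one is meant.

How it is judged:
On the way, in this order (a step that is already met when the one before it is completed fails the run):
1. the brass blank stands in the leading pocket and the steel blank in the rear one, both let go, the carrier still at its starting place (horizontal distance between brass_mid and pocket_lead below 0.006 m and z of brass_mid in the frame of carrier between 0.04 and 0.05 m and angle between each of brass_mid, steel_mid's own z axis and vertical below 0.12 rad and horizontal distance between steel_mid and pocket_rear below 0.006 m and z of steel_mid in the frame of carrier between 0.04 and 0.05 m and contact force between the fingers and blank_brass below 0.2 N and contact force between the fingers and blank_steel below 0.2 N and distance of carrier from where it was at the start of the episode below 0.015 m), for 0.2 s.
2. the push stick is driving the loaded carrier along the fence (horizontal distance between brass_mid and pocket_lead below 0.006 m and z of brass_mid in the frame of carrier between 0.04 and 0.05 m and angle between each of brass_mid, steel_mid's own z axis and vertical below 0.12 rad and horizontal distance between steel_mid and pocket_rear below 0.006 m and z of steel_mid in the frame of carrier between 0.04 and 0.05 m and contact force between stick and carrier above 0.3 N and contact force between the fingers and stick above 1 N and y of carrier in the frame of fixture between -0.11 and 0.015 m and linear speed of carrier above 0.005 m/s).
3. the carrier is home against the stop and the fence, still loaded (y of carrier in the frame of fixture below -0.131 m and x of carrier in the frame of fixture above -0.003 m and angle between the y axis of carrier and the y axis of fixture, either way round below 0.05 rad and horizontal distance between brass_mid and pocket_lead below 0.006 m and z of brass_mid in the frame of carrier between 0.04 and 0.05 m and angle between each of brass_mid, steel_mid's own z axis and vertical below 0.12 rad and horizontal distance between steel_mid and pocket_rear below 0.006 m and z of steel_mid in the frame of carrier between 0.04 and 0.05 m), for 0.2 s.
At the end, for the whole second after the job is handed in: Carrier within 4 mm of the stop and of the fence, square to 0.05 rad; brass blank upright in its leading pocket, steel in its rear one, on the floor, within 6 mm of centre; stick flat on its pad, grip within 30 mm across and 45 mm along of its centre, lengthways to 0.25 rad, let go, all at rest (all of step 3 and x of stick_grip in the frame of pad between -0.03 and 0.03 m and y of stick_grip in the frame of pad between -0.045 and 0.045 m and z of stick_grip in the frame of pad between 0.035 and 0.05 m and angle between the y axis of stick_grip and the y axis of pad, either way round below 0.25 rad and angle between stick_grip's own z axis and vertical below 0.1 rad and linear speed of stick below 0.02 m/s and contact force between the fingers and stick below 0.2 N and linear speed of carrier below 0.01 m/s); the robot touches nothing.
It fails at once if the carrier left the fence (more than 6 mm off or turned more than 0.08 rad) or was lifted or tipped (x of carrier in the frame of fixture below -0.005 m or angle between the y axis of carrier and the y axis of fixture, either way round above 0.08 rad or angle between carrier's own z axis and vertical above 0.08 rad or z of carrier in the frame of fixture above 0.02 m).
It fails at once if the carrier was pressed or moved by the hand instead of the stick (contact force between any of the fingers, the arm and carrier above 3 N or (distance of carrier from where it was at the start of the episode above 0.015 m and (contact force between the fingers and blank_brass above 1 N or contact force between the fingers and blank_steel above 1 N))).
It fails at once if the jar, spanner or elbow was disturbed (moved more than 15 mm) (distance of any of jar, spanner, elbow from where it was at the start of the episode above 0.015 m).
It also fails if it takes over 72 s, if anything falls off the work surface, if the arm or the gripper's body presses on something with over 40 N, if the wrist force passes 120 N, or if a joint passes its speed limit or range.

## Robot

A 6-joint arm with a two-finger parallel gripper is mounted at the origin on the work surface. World frame = base frame: x ahead of the robot, y to its left, z up, the work surface at z = 0. Lengths are in m, angles in rad, forces in N, time in s.
With the tool pointing down it reaches from about 0.3 to 0.75 m from the base axis. Payload 8.5 kg.
Tool frame: the origin (TCP) lies midway between the tips of the shut fingers; the grasp point (between the pads) lies hold_point_z behind it (hold_point_z is the distance from the TCP to the grasp point, in m); z points along the fingers, y is the direction in which the jaws open and shut (so a half turn about z gives the same grasp; the last joint's range is limited). The gripper opens to 85 mm and grips with 20 to 120 N. Pads are 22 mm wide; open, the fingers measure 114 mm over their backs; the gripper's body (76 mm by 85 mm) begins 54 mm behind the grasp point. The pads swing forward as they close: fully open they stand 13 mm farther back than shut.
Start: joints at [1.063, 0.381, 1.297, -0, 1.464, -0.215], TCP at [0.159, 0.527, 0.231] pointing down, gripper open.
Joint ranges: [-3.11, 3.11], [-0.89, 2.33], [0.22, 2.48], [-1.42, 4.56], [0.17, 2.85], [-2.88, 2.88]. Speed limits (rad/s): [2.39, 2.39, 3.14, 3.14, 3.14, 3.14].

## Interface

Orientations are given as a 3x3 rotation matrix whose columns are the frame's x, y, z axes.
In Python, from bench import * gives the robot as it stands. The module is installed in compiled form; this text tells all that it offers. Calls block until the motion is done:
- move_pose(position, orientation): joint-space move of the TCP to a pose.
- move_linear(position, vel=0.15, rot=None): straight line of the TCP; rot=None keeps the orientation; vel is the mean speed in m/s.
- set_joints(angles): joint-space move.
- gripper_to(opening, grasp_force=None): finger opening in m; grasp_force is the grip in N (None keeps the last); returns when the fingers have stopped.
- wait(seconds).
- inverse_kinematics(position, orientation): joint angles nearest the present ones, or None.
- grab_frame(name): name is "side" or "top" or "wrist"; returns a dict with "pixels" (384x512x3 uint8, blue, green, red), "fx", "fy", "cx", "cy" (pixels), "T" (4x4, takes a point from camera to world coordinates). Camera axes: x right, y up, looking along -z (the intrinsics and any distortion apply to the point x, -y, -z); pixel columns grow to the right and rows downward; lengths in m; the calibration is good to about 2 mm. A picture is of the moment at which its call begins. There is no depth.
A pose or a line that the arm cannot do raises IKError and nothing moves.
- job_done(): hands the job in, once; it reports no verdict.
Readings, each from a call of its own:
- current_time(): time.
- current_q(): joint angles.
- current_qd(): joint speeds.
- current_effort(): joint torques, N m.
- current_tool_pos(): TCP position.
- current_eef_rot(): TCP orientation.
- current_force(): force on the tool from outside, world axes, zero at the start.
- current_moment(): the same for the moment, N m.
- current_opening(): finger opening in m.
Only numpy, scipy, OpenCV 4.12 (cv2) and the standard library are available. Lean on these libraries where they do the work, as an engineer would, in place of code of your own. Each camera call takes 0.05 s, during which the arm holds its last target.

## Working session

There is one attempt and no reset: what is moved stays moved. The work goes in short steps, each a Python script; the robot and the scene stay as the last script left them, time stands still between calls to the robot, and variables do not carry over. Pictures are saved under pics/ and viewed, and the job is handed in when it is done.

```bash
mkdir -p pics
python3 - <<'E'
from bench import *
import cv2,numpy as np
for n in ["side","top","wrist"]:
    f=grab_frame(n); cv2.imwrite(f"pics/{n}0.png",f["pixels"]); np.savez(f"pics/{n}0.npz",**{k:f[k] for k in f})
    print(n,f.keys(),f["fx"],f["fy"],f["cx"],f["cy"]);print(np.round(f["T"],4))
    for k in f:
        if k not in("pixels","fx","fy","cx","cy","T"):print(k,f[k])
print(current_time(),current_opening(),current_force())
try: print(hold_point_z)
except Exception as e: print(e)
E
```

```text
side dict_keys(['pixels', 'fx', 'fy', 'cx', 'cy', 'T']) 390.24741310657686 390.24741310657686 254.78797207122156 191.90139288080834
[[ 0.7301  0.5237 -0.4389  0.0704]
 [-0.6833  0.5649 -0.4626 -0.448 ]
 [ 0.0057  0.6376  0.7703  0.8251]
 [ 0.      0.      0.      1.    ]]
top dict_keys(['pixels', 'fx', 'fy', 'cx', 'cy', 'T']) 369.62356418609824 369.62356418609824 254.21983323298963 194.22985293493005
[[-0.0813  0.9758 -0.2031  0.3332]
 [-0.9967 -0.0793  0.0179  0.0436]
 [ 0.0014  0.2039  0.979   1.057 ]
 [ 0.      0.      0.      1.    ]]
wrist dict_keys(['pixels', 'fx', 'fy', 'cx', 'cy', 'T']) 277.52715813070694 277.52715813070694 249.39374346829615 192.74392095731454
[[ 0.29   -0.9198 -0.2644  0.0911]
 [ 0.957   0.2783  0.0816  0.5477]
 [-0.0014 -0.2767  0.961   0.3735]
 [ 0.      0.      0.      1.    ]]
0.15 0.08531691492204076 [-0.95378443  0.09855106 -0.03057036]
0.0187
```

View pics/side0.png

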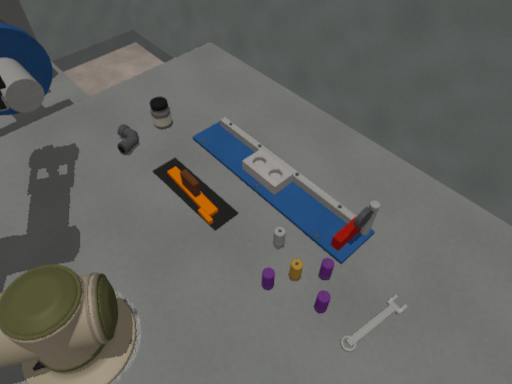

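View pics/top0.png

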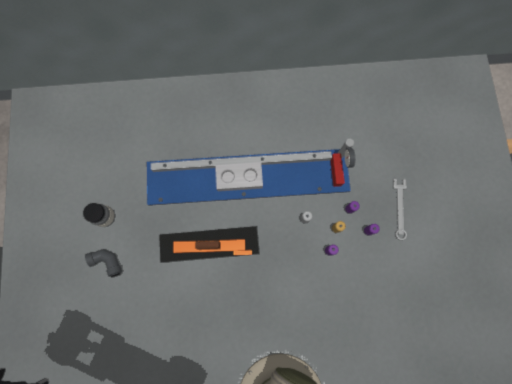

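View pics/wrist0.png

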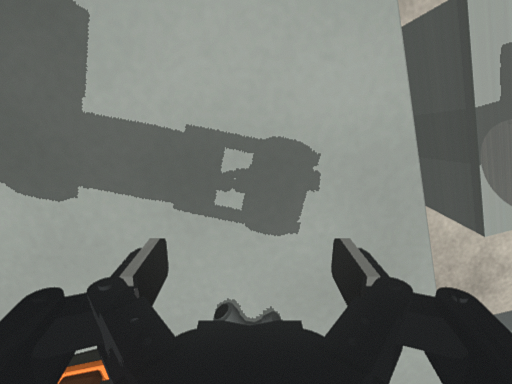

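Run:
```python
import cv2,numpy as np
t=cv2.imread("pics/top0.png");s=cv2.imread("pics/side0.png")
cv2.imwrite("pics/topz.png",cv2.resize(t[130:280,140:420],(784,420),interpolation=cv2.INTER_CUBIC))
cv2.imwrite("pics/sidez.png",cv2.resize(s[110:350,150:420],(675,600),interpolation=cv2.INTER_CUBIC))
```

```text
(no output)
```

View pics/topz.png

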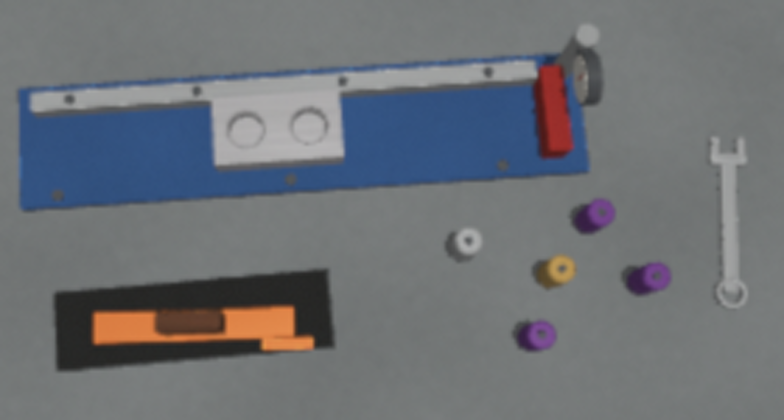

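View pics/sidez.png

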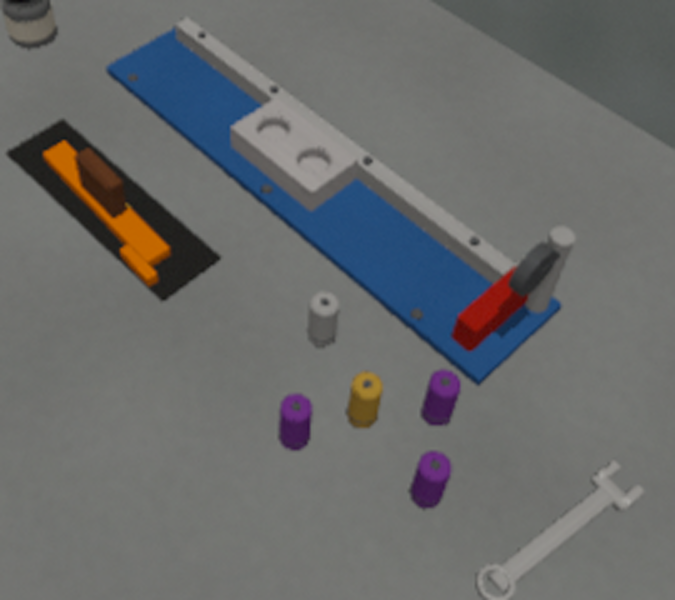

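```bash
cat > h.py <<'E'
import numpy as np,cv2
def load(n): return dict(np.load(n))
def ray(f,u,v):
    d=np.array([(u-f["cx"])/f["fx"],-(v-f["cy"])/f["fy"],-1.]); T=f["T"]
    return T[:3,3],T[:3,:3]@d
def onz(f,u,v,z):
    o,d=ray(f,u,v); return o+d*(z-o[2])/d[2]
def tri(rs):
    A=np.zeros((3,3));b=np.zeros(3)
    for o,d in rs:
        d=d/np.linalg.norm(d);P=np.eye(3)-np.outer(d,d);A+=P;b+=P@o
    x=np.linalg.solve(A,b)
    return x,[np.linalg.norm((np.eye(3)-np.outer(d,d)/(d@d))@(x-o)) for o,d in rs]
def proj(f,p):
    T=f["T"];q=T[:3,:3].T@(np.asarray(p)-T[:3,3])
    return np.array([f["cx"]+f["fx"]*q[0]/-q[2],f["cy"]-f["fy"]*q[1]/-q[2]])
def blobs(f,lo,hi,amin=30):
    hsv=cv2.cvtColor(f["pixels"],cv2.COLOR_BGR2HSV)
    m=cv2.inRange(hsv,np.array(lo),np.array(hi))
    n,l,st,c=cv2.connectedComponentsWithStats(m)
    return [(int(st[i,4]),c[i],(l==i)) for i in range(1,n) if st[i,4]>=amin]
E
python3 - <<'E'
from h import *
t=load("pics/top0.npz");s=load("pics/side0.npz")
for nm,lo,hi in [("blue",(105,120,40),(125,255,255)),("brass",(15,90,60),(28,255,255)),("orange",(3,180,120),(14,255,255)),("red",(0,180,60),(2,255,255)),("brown",(0,100,20),(14,255,110))]:
    for n,f in(("t",t),("s",s)):
        for a,c,m in blobs(f,lo,hi,12):
            r=cv2.minAreaRect(np.argwhere(m)[:,::-1].astype(np.float32))
            print(nm,n,a,c.round(1),[np.round(x,1) for x in r])
# carrier/pixel hsv
h=cv2.cvtColor(t["pixels"],cv2.COLOR_BGR2HSV)
for p in[(307,217),(239,185),(228,176),(200,163),(240,220),(200,235),(300,240)]:print(p,h[p[1],p[0]])
E
```

```text
blue t 16 [333.4 150.6] [array([333.5, 151. ]), array([2., 7.]), np.float64(90.0)]
blue t 4911 [241.9 182.9] [array([247.8, 181. ]), array([ 42.1, 202.1]), np.float64(88.8)]
blue s 1835 [25.8 53.1] [array([25.6, 54.4]), array([79.4, 35. ]), np.float64(39.4)]
blue s 69 [  8.1 111.9] [array([  8.7, 111. ]), array([ 5.7, 18.1]), np.float64(81.9)]
blue s 4602 [281.4 194.2] [array([279.9, 189.1]), array([201.6,  45. ]), np.float64(36.9)]
brass t 45 [509.7 144.8] [array([509. , 145.5]), array([13.,  4.]), np.float64(90.0)]
brass t 105 [338.2 226.4] [array([338., 226.]), array([10., 12.]), np.float64(90.0)]
brass s 552 [195.  196.3] [array([192.4, 192.9]), array([66.7, 15.6]), np.float64(48.6)]
brass s 236 [295.5 269.5] [array([295.6, 269.5]), array([12.3, 21.6]), np.float64(6.3)]
brass s 2490 [ 39.1 301. ] [array([ 38.9, 302.3]), array([63.2, 92.2]), np.float64(53.1)]
brass s 13 [ 98.5 288.8] [array([ 99., 289.]), array([8., 2.]), np.float64(90.0)]
brass s 21 [100.8 304.9] [array([100.8, 305.5]), array([10. ,  5.8]), np.float64(56.3)]
brass s 13 [ 61.8 369.2] [array([ 62. , 369.5]), array(
[... 725 characters left out ...]
brown t 24 [200.5 252. ] [array([200.5, 252. ]), array([23.,  0.]), np.float64(180.0)]
brown s 320 [190.1 182.2] [array([189.8, 181.8]), array([30.4, 12.7]), np.float64(45.0)]
brown s 58 [182.3 189.6] [array([182.8, 190.2]), array([46.7,  1.2]), np.float64(46.5)]
brown s 32 [212.8 206.7] [array([211.4, 203. ]), array([24.4,  9.2]), np.float64(70.8)]
brown s 22 [205.6 218.8] [array([204.8, 218.6]), array([17.8,  6.2]), np.float64(25.0)]
brown s 179 [345.3 237.7] [array([346.1, 234.8]), array([11.5, 34.5]), np.float64(47.9)]
(307, 217) [110   6 132]
(239, 185) [  0   1 177]
(228, 176) [165   3 177]
(200, 163) [ 90   3 160]
(240, 220) [ 83   8 123]
(200, 235) [30  7 39]
(300, 240) [ 83   9 119]
```

Run:
```python
from h import *
t=load("pics/top0.npz");s=load("pics/side0.npz")
print("brass",tri([ray(t,338.2,226.4),ray(s,295.5,269.5)]), onz(t,339.9,226.3,.06))
print("steel",onz(t,307.1,216.4,.06), onz(s,323/2.5+150,302/2.5+110,.06))
for p in[(55,292),(325,270),(333,348),(57,370)]:print("pad",onz(t,p[0]/2.8+140,p[1]/2.8+130,.004).round(4))
for p in[(20,88),(588,172),(22,209)]:print("bed",onz(t,p[0]/2.8+140,p[1]/2.8+130,.012).round(4))
for p in[(212,99),(340,92),(343,157),(215,164)]:print("carr",onz(t,p[0]/2.8+140,p[1]/2.8+130,.044).round(4))
for p in[(246,129),(309,125)]:print("pock",onz(t,p[0]/2.8+140,p[1]/2.8+130,.044).round(4))
for p in[(93,312),(293,306),(295,337),(93,344)]:print("stick",onz(t,p[0]/2.8+140,p[1]/2.8+130,.018).round(4))
print("fin",onz(t,207.5,244,.067))
print("purple"); 
for p in[(597,213),(652,276),(540,334)]:print(onz(t,p[0]/2.8+140,p[1]/2.8+130,.06).round(4))
from bench import *
print(current_eef_rot().round(3))
```

```text
brass (array([ 0.43542289, -0.20080957,  0.02991226]), [np.float64(0.0005645380051747499), np.float64(0.0005645380051746757)]) [ 0.43278374 -0.19859204  0.06      ]
steel [ 0.46687043 -0.11305875  0.06      ] [ 0.46730497 -0.11429093  0.06      ]
pad [0.4574 0.302  0.004 ]
pad [0.4575 0.0267 0.004 ]
pad [0.3784 0.0252 0.004 ]
pad [0.3792 0.3023 0.004 ]
bed [0.6736 0.3304 0.012 ]
bed [ 0.5357 -0.2524  0.012 ]
bed [0.5442 0.3312 0.012 ]
carr [0.6358 0.1275 0.044 ]
carr [ 0.6326 -0.0028  0.044 ]
carr [ 0.5648 -0.      0.044 ]
carr [0.568  0.1285 0.044 ]
pock [0.6016 0.0951 0.044 ]
pock [0.6006 0.0314 0.044 ]
stick [0.4327 0.2613 0.018 ]
stick [0.4224 0.0618 0.018 ]
stick [0.3916 0.0622 0.018 ]
stick [0.4011 0.2625 0.018 ]
fin [0.41376419 0.16040428 0.067     ]
purple
[ 0.485  -0.2421  0.06  ]
[ 0.4194 -0.2867  0.06  ]
[ 0.3731 -0.1719  0.06  ]
[[-0.957  0.289 -0.001]
 [ 0.289  0.957 -0.001]
 [ 0.    -0.001 -1.   ]]
```

Run:
```python
from bench import *
from h import *
R=np.array([[-1,0,0],[0,1,0],[0,0,-1.]])
for i,p in enumerate([(0.37,0.15,0.22),(0.54,0.065,0.18),(0.41,-0.155,0.18)]):
    move_pose(p,R); f=grab_frame("wrist"); cv2.imwrite(f"pics/w{i}.png",f["pixels"]); np.savez(f"pics/w{i}.npz",**f)
    print(current_time(),current_q().round(2),current_tool_pos().round(4))
```

```text
1.7917 [ 0.09  0.12  1.69  0.    1.32 -1.48] [0.37   0.1506 0.22  ]
2.6417 [-0.1   0.41  1.4   0.    1.33 -1.67] [0.539  0.0661 0.1807]
3.6917 [-0.63  0.24  1.67  0.    1.23 -2.2 ] [ 0.4106 -0.1541  0.1802]
```

View pics/w0.png

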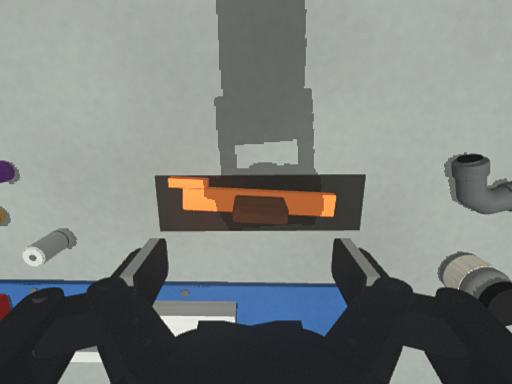

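View pics/w1.png

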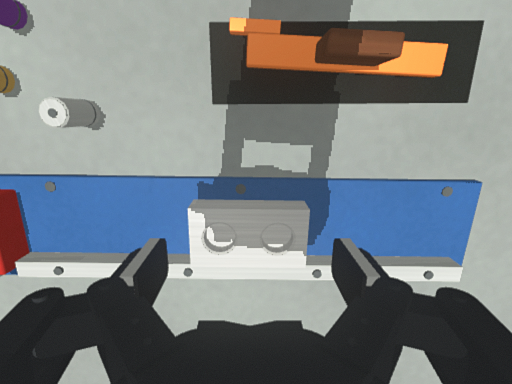

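View pics/w2.png

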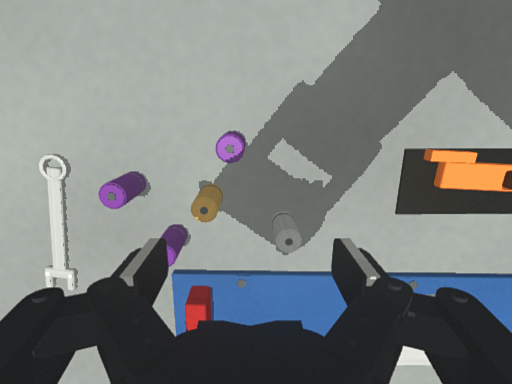

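Run:
```python
from h import *
a=cv2.imread("pics/w1.png")[190:290,170:330];b=cv2.imread("pics/w2.png")[180:260,180:320]
cv2.imwrite("pics/z1.png",cv2.resize(a,(800,500),interpolation=cv2.INTER_NEAREST))
cv2.imwrite("pics/z2.png",cv2.resize(b,(700,400),interpolation=cv2.INTER_NEAREST))
```

```text
(no output)
```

View pics/z1.png

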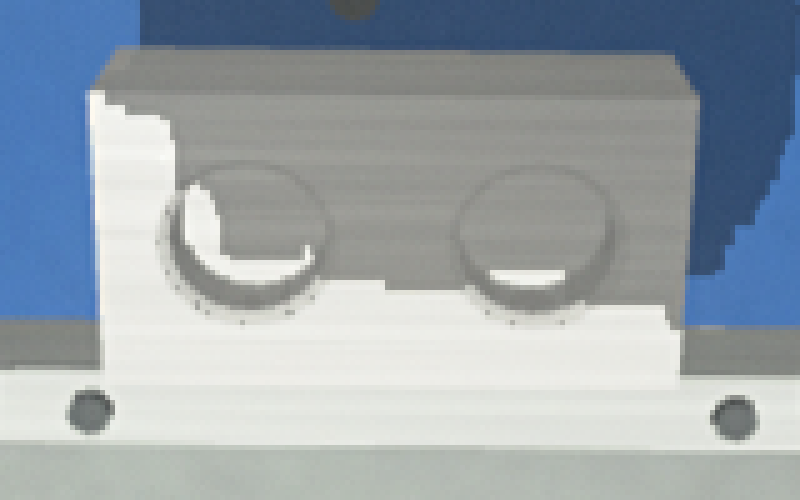

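View pics/z2.png

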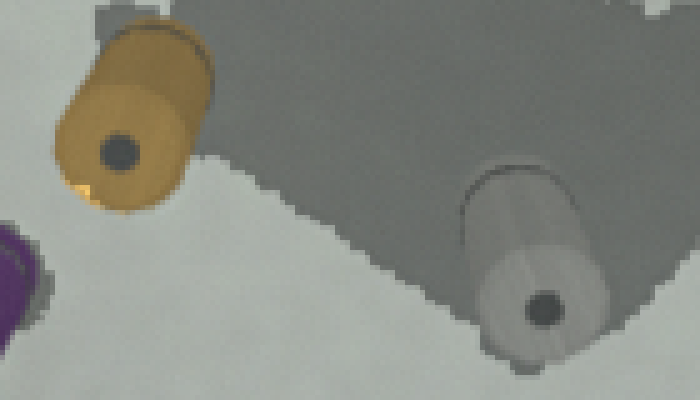

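Run:
```python
from h import *
w0,w1,w2,t,s=[load(f"pics/{n}.npz") for n in("w0","w1","w2","top0","side0")]
L=onz(w1,218.6,238,.044);Rr=onz(w1,276.8,238.2,.044)
print("lead",L,"rear",Rr,np.linalg.norm(L-Rr),(L+Rr)/2)
for x,y in[(90,92),(697,96),(682,385),(103,385)]:print("c",onz(w1,x/5+169.6,y/5+189.6,.044).round(4))
for n,u,v,tp in[("brass",203.6,210.2,(339.9,226.3)),("steel",288.6,241.4,(307.1,216.4))]:
    print(n,onz(w2,u,v,.06),tri([ray(w2,u,v),ray(t,*tp)]))
    print(n,"foot-check proj")
# carriers in top view triangulation of pockets
for (u,v),(a,b) in[((218.6,238),(309,125)),((276.8,238.2),(246,129))]:print(tri([ray(w1,u,v),ray(t,a/2.8+139.7,b/2.8+129.7)]))
# bed corners w1: z=12 front edge right corner and left
for u,v in[(480,182),(0,176)]:print("bed",onz(w1,u,v,.012).round(4))
for u,v in[(156,176),(365,175),(360,230),(160,231)]:print("pad",onz(w0,u,v,.004).round(4))
for u,v in[(236,196),(287,197)]:print("fin",onz(w0,u,v,.067).round(4))
for u,v in[(320,30),(405,35),(399,57),(317,53)]:print("fin w1",onz(w1,u,v,.067).round(4))
for f,u,v in((w0,335,194),(w1,448,43),(w1,247,33),(w1,246,67)):print("stickcorner",onz(f,u,v,.018).round(4))
```

```text
lead [0.60049125 0.03279333 0.044     ] rear [0.6007783  0.09666282 0.044     ] 0.06387014162087562 [0.60063477 0.06472808 0.044     ]
c [0.5657 0.0009 0.044 ]
c [0.5667 0.13   0.044 ]
c [0.6359 0.1307 0.044 ]
c [ 6.358e-01 -5.000e-04  4.400e-02]
brass [ 0.43398732 -0.19961432  0.06      ] (array([ 0.43263227, -0.19843904,  0.06319805]), [np.float64(0.0006253360793686656), np.float64(0.0006253360793687004)])
brass foot-check proj
steel [ 0.46838749 -0.11289769  0.06      ] (array([ 0.46681718, -0.11298782,  0.06255496]), [np.float64(0.0004302844499310778), np.float64(0.00043028444993103906)])
steel foot-check proj
(array([0.60296232, 0.03212615, 0.03873726]), [np.float64(3.247567572628995e-05), np.float64(3.247567572623564e-05)])
(array([0.60424065, 0.09684554, 0.03702591]), [np.float64(0.0005887124223318481), np.float64(0.000588712422331906)])
bed [0.5454 0.3325 0.012 ]
bed [ 0.5379 -0.2192  0.012 ]
pad [0.3797 0.0277 0.004 ]
pad [0.3786 0.3039 0.004 ]
pad [0.4572 0.3059 0.004 ]
pad [0.4585 0.0259 0.004 ]
fin [0.3884 0.1363 0.067 ]
fin [0.3896 0.1931 0.067 ]
fin w1 [0.4032 0.1247 0.067 ]
fin w1 [0.4069 0.1951 0.067 ]
fin w1 [0.4235 0.1926 0.067 ]
fin w1 [0.4204 0.1234 0.067 ]
stickcorner [0.4006 0.262  0.018 ]
stickcorner [0.4022 0.2633 0.018 ]
stickcorner [0.3933 0.0644 0.018 ]
stickcorner [0.424  0.0633 0.018 ]
```

```bash
cat > place.py <<'E'
from bench import *
from h import *
R=np.array([[-1,0,0],[0,1,0],[0,0,-1.]])
def do(src,dst,tag):
    gripper_to(0.05)
    move_pose((src[0],src[1],0.10),R)
    move_linear((src[0],src[1],0.025),vel=0.12)
    gripper_to(0.02,40); print("open",current_opening(),current_tool_pos())
    p=current_tool_pos()
    move_linear((src[0],src[1],0.13),vel=0.2)
    f=grab_frame("side"); cv2.imwrite(f"pics/{tag}_held.png",f["pixels"])
    move_pose((dst[0],dst[1],0.13),R)
    move_linear((dst[0],dst[1],0.072),vel=0.12)
    F0=current_force()
    for n,z in(("above",0.072),("in",0.0545)):
        if n=="in": move_linear((dst[0],dst[1],z),vel=0.04)
        wait(0.05)
        f=grab_frame("side"); cv2.imwrite(f"pics/{tag}_{n}.png",f["pixels"]);np.savez(f"pics/{tag}_{n}.npz",**f)
    print("F",F0,current_force(),current_tool_pos(),current_opening(),current_time())
E
python3 - <<'E'
from place import *
do((0.4335,-0.199),(0.6006,0.0327),"brass")
E
python3 - <<'E'
import cv2,numpy as np
o=[cv2.resize(cv2.imread(f"pics/brass_{n}.png")[130:230,220:320],(400,400)) for n in("above","in")]
cv2.imwrite("pics/b_cmp.png",np.hstack(o))
E
```

```text
open 0.02691777326884851 [ 0.43394711 -0.19924067  0.02588265]
F [ 0.40482984  0.06765225 -2.73025177] [-0.74073666  0.53996258 -2.24619208] [0.6005303  0.03271566 0.05427309] 0.026769523849716627 8.9417
```

View pics/b_cmp.png

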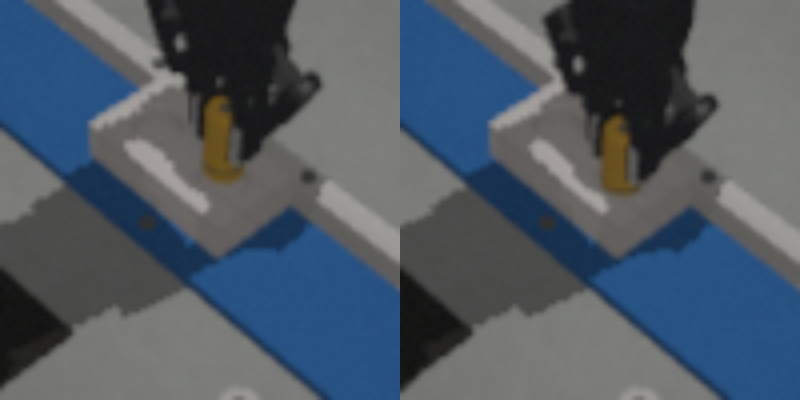

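Run:
```python
from place import *
gripper_to(0.045); wait(0.1)
p=current_tool_pos(); move_linear((p[0],p[1],0.13),vel=0.2)
print(current_force(),current_time())
do((0.4677,-0.113),(0.6009,0.0967),"steel")
gripper_to(0.045); wait(0.1)
p=current_tool_pos(); move_linear((p[0],p[1],0.13),vel=0.2)
R=np.array([[-1,0,0],[0,1,0],[0,0,-1.]])
move_pose((0.5,0.12,0.22),R)
for n in("side","top","wrist"):
    f=grab_frame(n); cv2.imwrite(f"pics/l_{n}.png",f["pixels"]);np.savez(f"pics/l_{n}.npz",**f)
print(current_time())
a=cv2.imread("pics/l_side.png")[120:220,210:330];b=cv2.imread("pics/l_wrist.png")[150:300,130:350]
cv2.imwrite("pics/l_cmp.png",np.hstack([cv2.resize(a,(384,320)),cv2.resize(b,(416,320))]))
```

```text
[-0.53060565  0.11467682 -0.80434596] 9.8833
open 0.0268471930599649 [ 0.46817321 -0.11305092  0.02577079]
F [-1.42836765 -0.08543365 -2.93745494] [-0.06542563  0.24878998 -3.35917046] [0.6008724  0.09673036 0.05429298] 0.02672423530571578 15.1417
16.8417
```

View pics/l_cmp.png

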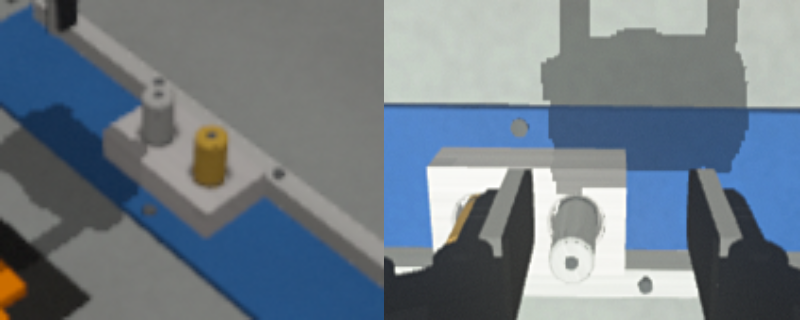

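View pics/l_wrist.png

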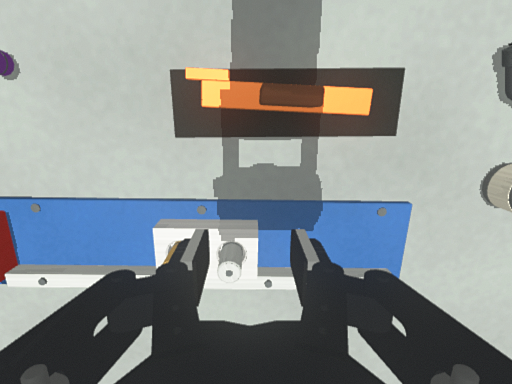

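```bash
cat > st.py <<'E'
from bench import *
from h import *
def Rs(a): # stick y axis = (a,1)
    n=np.hypot(a,1); y=np.array([1/n,-a/n,0]); z=np.array([0,0,-1.]); return np.column_stack([np.cross(y,z),y,z])
AF=0.0138
fy=np.array([AF,1])/np.hypot(AF,1); fx=np.array([fy[1],-fy[0]])
C0=np.array([.6006,.0647])
def snap(n,tag):
    f=grab_frame(n); cv2.imwrite(f"pics/{tag}_{n}.png",f["pixels"]);np.savez(f"pics/{tag}_{n}.npz",**f)
E
python3 - <<'E'
from st import *
w=load("pics/l_wrist.npz");t=load("pics/l_top.npz");s=load("pics/l_side.npz")
print("steel top",onz(w,229,272.5,.088))
for n,u,v in(("steel",210+158/3.2,120+95/3.2),("brass",210+210/3.2,120+134/3.2)):print(n,onz(s,u-.3,v-.3,.088))
gripper_to(0.05)
g=(0.4125,0.161)
move_pose((*g,0.14),Rs(.046)); print(current_q().round(2))
move_linear((*g,0.028),vel=0.12)
gripper_to(0.015,80); print(current_opening(),current_tool_pos(),current_force())
move_linear((*g,0.10),vel=0.15)
snap("side","sl");snap("top","sl");print(current_time(),current_force())
move_pose((.5813,.2577,0.10),Rs(AF)); print(current_q().round(2))
snap("side","sm");snap("top","sm");snap("wrist","sm");print(current_time())
E
python3 - <<'E'
import cv2,numpy as np
a=cv2.imread("pics/sl_side.png")[110:260,120:300];b=cv2.imread("pics/sm_side.png")[90:240,160:340]
c=cv2.imread("pics/sm_top.png")[130:230,140:350]
cv2.imwrite("pics/s_cmp.png",np.vstack([np.hstack([cv2.resize(x,(400,333)) for x in(a,b)]),cv2.resize(c,(800,260))[:260]]))
E
```

```text
steel top [0.60056833 0.09737894 0.088     ]
steel [0.60052547 0.09540974 0.088     ]
brass [0.60041691 0.03340763 0.088     ]
[ 0.1   0.3   1.73 -0.    1.12  0.15]
0.019216529350331336 [0.41272204 0.16103367 0.02849586] [-0.81969769 -0.28035902  7.15091541]
20.775 [ 0.33158882  0.3912275  -1.61612692]
[ 0.23  0.64  1.24 -0.    1.27  0.24]
21.725
```

View pics/s_cmp.png

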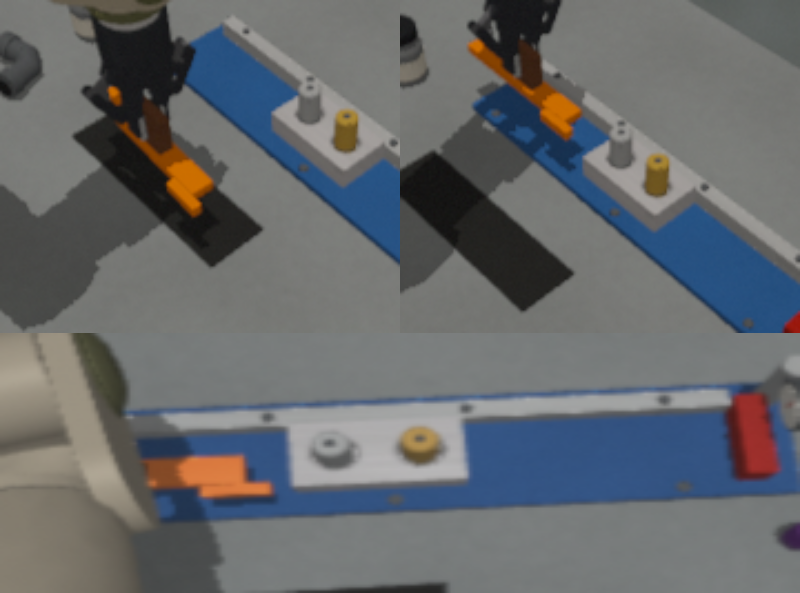

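View pics/sm_wrist.png

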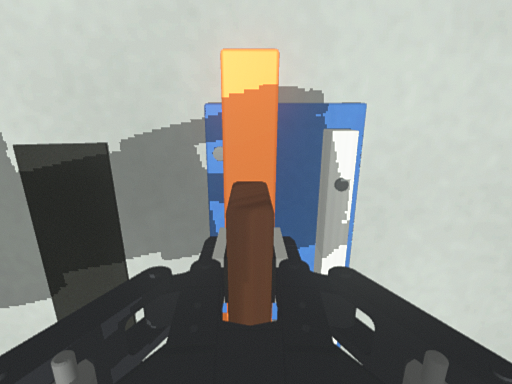

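Run:
```python
from st import *
f=load("pics/sm_top.npz");im=f["pixels"]
cv2.imwrite("pics/sm_z.png",cv2.resize(im[155:215,170:250],(800,600),interpolation=cv2.INTER_NEAREST))
w=load("pics/sm_wrist.npz")
cv2.imwrite("pics/sm_z2.png",cv2.resize(w["pixels"][35:235,170:390],(660,600),interpolation=cv2.INTER_NEAREST))
```

```text
(no output)
```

View pics/sm_z.png

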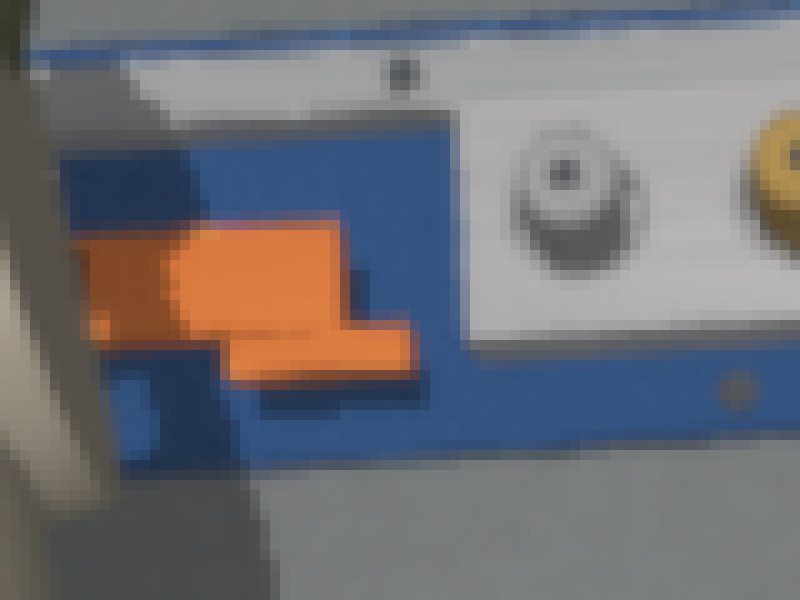

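View pics/sm_z2.png

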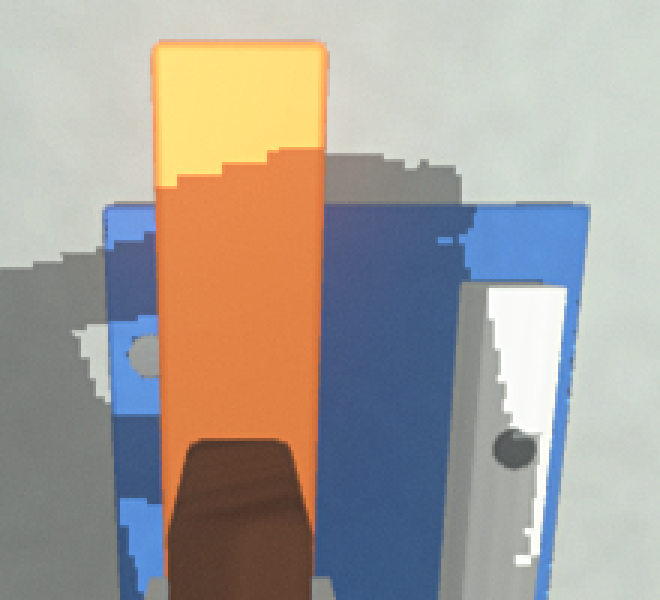

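Run:
```python
from st import *
t=load("pics/sm_top.npz");w=load("pics/sm_wrist.npz")
def fr(p): d=p[:2]-C0; return (d@fx*1000).round(1),(d@fy*1000).round(1)
for u,v in((203.7,176.7),(204,186.7),(210.9,192),(211,187)):
    print([ (z,fr(onz(t,u,v,z))) for z in(.084,.09,)])
for u,v in((152,42),(328,42),(163,340),(319,340)):
    print(fr(onz(w,u/3+169.7,v/3+34.7,.09)),fr(onz(w,u/3+169.7,v/3+34.7,.08)))
p=current_tool_pos();print(fr(p),p)
```

```text
[(0.084, (np.float64(-7.3), np.float64(93.8))), (0.09, (np.float64(-8.9), np.float64(93.1)))]
[(0.084, (np.float64(-35.2), np.float64(94.1))), (0.09, (np.float64(-36.7), np.float64(93.4)))]
[(0.084, (np.float64(-51.1), np.float64(76.1))), (0.09, (np.float64(-52.4), np.float64(75.5)))]
[(0.084, (np.float64(-37.3), np.float64(75.3))), (0.09, (np.float64(-38.8), np.float64(74.7)))]
(np.float64(-37.7), np.float64(293.7)) (np.float64(-38.6), np.float64(295.7))
(np.float64(-8.5), np.float64(293.7)) (np.float64(-7.5), np.float64(295.7))
(np.float64(-37.2), np.float64(244.5)) (np.float64(-38.1), np.float64(243.3))
(np.float64(-8.7), np.float64(244.5)) (np.float64(-7.8), np.float64(243.3))
(np.float64(-22.7), np.float64(192.0)) [0.58051248 0.25700159 0.10025186]
```

```bash
cat >> st.py <<'E'
Z=0.038
def go(x,y,vel=.06,z=Z):
    p=C0+x*fx+y*fy; move_linear((p[0],p[1],z),vel=vel)
def ff():
    F=np.mean([current_force() for _ in range(3)],0); return np.array([F[:2]@fx,F[:2]@fy,F[2]])
def fr(p): d=p[:2]-C0; return d@fx,d@fy
E
python3 - <<'E'
from st import *
go(-.0227,.192,.12)
print("F0",ff().round(1))
go(-.0227,.169,.08); wait(.1); F0=ff(); print(F0.round(1),current_time())
y=.169
while y>.160:
    y-=.001; go(-.0227,y,.03); d=ff()-F0
    print(round(y,4),d.round(1))
    if d[1]>2.5: break
x=-.0227
y+=.0005; go(x,y,.03)
while x<-.017:
    x+=.0005; go(x,y,.03); d=ff()-F0
    print(round(x,4),d.round(1))
    if d[0]<-3: break
np.savez("st.npz",x=x,y=y,F0=F0)
snap("side","pc");snap("top","pc");print(current_time(),fr(current_tool_pos()))
b=cv2.imread("pics/pc_side.png")[90:240,160:340];c=cv2.imread("pics/pc_top.png")[155:215,170:290]
cv2.imwrite("pics/pc.png",np.hstack([cv2.resize(b,(400,333)),cv2.resize(c,(400,333))]))
E
```

```text
F0 [ 0.2 -0.6 -2.4]
[ 0.3 -0.7 -0.1] 22.925
0.168 [-0.2  0.7 -2.3]
0.167 [ 0.1  0.5 -2.6]
0.166 [-0.6  1.3 -1.4]
0.165 [-0.4  1.4 -2.7]
0.164 [-0.5  1.4 -2. ]
0.163 [ 0.2  2.8 -1.8]
-0.0222 [ 0.   0.3 -2. ]
-0.0217 [-0.9  1.5 -2. ]
-0.0212 [-0.8  0.9 -1.3]
-0.0207 [-0.9  0.3 -2.3]
-0.0202 [ 0.   0.6 -1.5]
-0.0197 [-0.   0.5 -1.7]
-0.0192 [-0.5 -0.2 -1.8]
-0.0187 [ 0.1 -0.2 -2.2]
-0.0182 [-3.4 -0.4 -1.5]
27.025 (np.float64(-0.018562995937567), np.float64(0.16351034930177044))
```

View pics/pc.png

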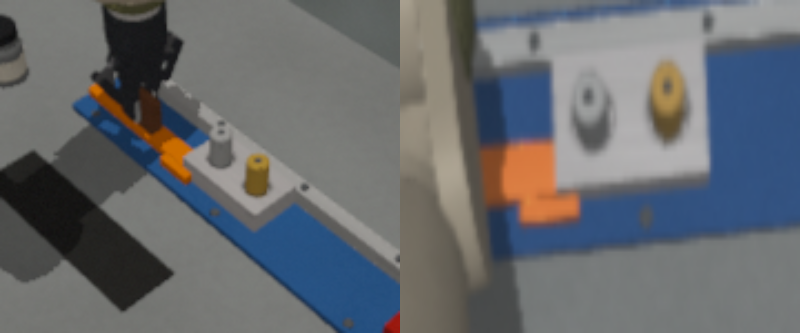

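Run:
```python
from st import *
s=np.load("st.npz");x=float(s["x"]);y=float(s["y"]);F0=s["F0"]
while y>-.015:
    y-=.012; go(x,y,.05); d=ff()-F0
    print(round(x,4),round(y,4),d.round(1))
    if d[1]>15 or abs(d[0])>15: print("stop");break
    if d[0]>-1.5: x+=.0004
    elif d[0]<-6: x-=.0004
np.savez("st.npz",x=x,y=y,F0=F0)
snap("side","pd");snap("top","pd");print(current_time(),fr(current_tool_pos()))
b=cv2.imread("pics/pd_side.png")[110:260,220:400];c=cv2.imread("pics/pd_top.png")[145:205,240:360]
cv2.imwrite("pics/pd.png",np.hstack([cv2.resize(b,(400,333)),cv2.resize(c,(400,333))]))
```

```text
-0.0182 0.1515 [-2.6  5.7 -1.1]
-0.0182 0.1395 [-2.3  5.4 -1. ]
-0.0182 0.1275 [-2.8  5.1 -1.8]
-0.0182 0.1155 [-2.1  4.7 -1.7]
-0.0182 0.1035 [-1.4  5.2 -1.5]
-0.0178 0.0915 [-2.5  5.4 -0.9]
-0.0178 0.0795 [-3.6  5.6 -1.1]
-0.0178 0.0675 [-0.8  4.3 -1.1]
-0.0174 0.0555 [-3.3  6.7 -0.4]
-0.0174 0.0435 [-4.1  6.6 -1.3]
-0.0174 0.0315 [-3.3  7.  -1.3]
-0.0174 0.0195 [-4.1  5.3 -0.1]
-0.0174 0.0075 [-3.6  5.7 -0.5]
-0.0174 -0.0045 [-4.4  4.9  0.1]
-0.0174 -0.0165 [-2.6  5.6 -0.4]
33.0 (np.float64(-0.01793557298697993), np.float64(-0.01625500627768379))
```

View pics/pd.png

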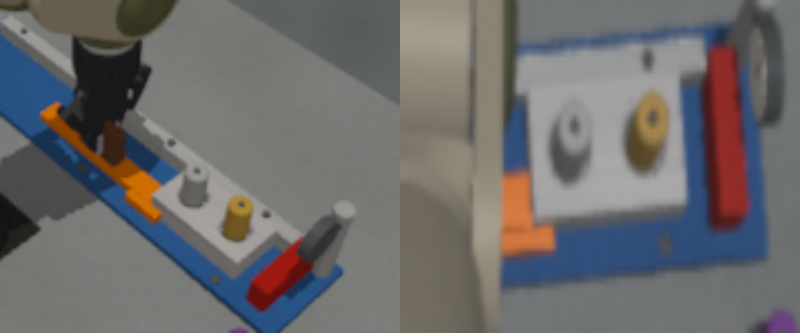

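Beautifully flat along the fence, about 20 mm from the stop. I'll feed it home in small force-checked steps.

Run:
```python
from st import *
s=np.load("st.npz");x=float(s["x"]);y=float(s["y"]);F0=s["F0"]
while y>-.055:
    y-=.0015; go(x,y,.03); d=ff()-F0
    print(round(x,4),round(y,4),d.round(1))
    if d[1]>16: print("stop");break
    if d[0]<-8: x-=.0003
wait(.3); print((ff()-F0).round(1),current_time(),fr(current_tool_pos()))
np.savez("st.npz",x=x,y=y,F0=F0)
snap("side","pe");snap("top","pe")
b=cv2.imread("pics/pe_side.png")[110:260,220:400];c=cv2.imread("pics/pe_top.png")[145:205,240:360]
cv2.imwrite("pics/pe.png",np.hstack([cv2.resize(b,(400,333)),cv2.resize(c,(400,333))]))
```

```text
-0.0174 -0.018 [-3.7 10.2  0.7]
-0.0174 -0.0195 [-3.2  9.9  0.8]
-0.0174 -0.021 [-2.3 11.   1.3]
-0.0174 -0.0225 [-3.5 10.5  1. ]
-0.0174 -0.024 [-3.6 10.5  0.9]
-0.0174 -0.0255 [-2.7 10.   1.5]
-0.0174 -0.027 [-3.1 10.6  0.5]
-0.0174 -0.0285 [-2.8 10.4  1.2]
-0.0174 -0.03 [-2.8 10.2  1.1]
-0.0174 -0.0315 [-3.5 10.7 -0. ]
-0.0174 -0.033 [-2.3 10.3  1.8]
-0.0174 -0.0345 [-2.8  9.9  1.2]
-0.0174 -0.036 [-4.  10.1  1.3]
-0.0174 -0.0375 [-3.6 11.2  0.6]
-0.0174 -0.039 [-3.3 10.  -0.1]
-0.0174 -0.0405 [-2.5 10.2  1.1]
-0.0174 -0.042 [-3.  10.7  1.8]
-0.0174 -0.0435 [-3.4 13.6  1.5]
-0.0174 -0.045 [-3.4 19.7  4.4]
stop
[-2.6 21.   4.1] 38.05 (np.float64(-0.017963799276660863), np.float64(-0.041967792350824075))
```

View pics/pe.png

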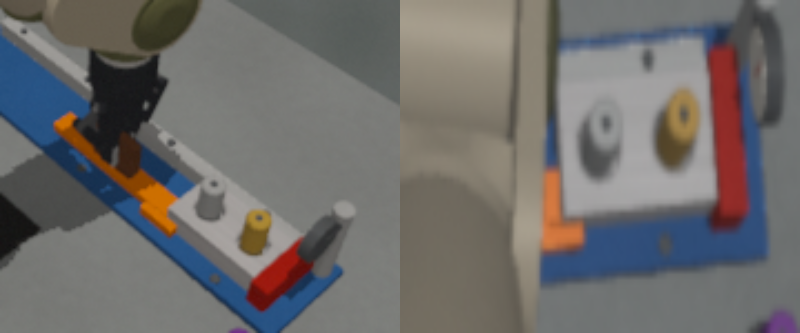

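Run:
```python
from st import *
s=np.load("st.npz");x=float(s["x"]);y=float(s["y"]);F0=s["F0"]
y+=.004; go(x,y,.03); print((ff()-F0).round(1))
x-=.003; go(x,y,.03); print((ff()-F0).round(1))
go(x,y+.045,.08)
go(x,y+.045,.15,z=.12)
snap("side","pf")
move_pose((.418,.164,.10),Rs(-.002))
snap("top","pf");print(current_time())
move_linear((.418,.164,.033),vel=.1)
F=ff()
for z in(.031,.0298,.0290,.0284):
    move_linear((.418,.164,z),vel=.02); d=ff()-F; print(z,d.round(1))
    if d[2]>4: break
gripper_to(.05); wait(.2)
move_linear((.418,.164,.15),vel=.15)
move_pose((.30,.30,.25),Rs(0))
for n in("side","top"):snap(n,"end")
print(current_time(),current_force())
b=cv2.imread("pics/end_side.png")[90:260,130:400];c=cv2.imread("pics/end_top.png")[140:270,140:370]
cv2.imwrite("pics/end.png",np.hstack([cv2.resize(b,(400,300)),cv2.resize(c,(400,300))]))
```

```text
[-3.6  3.3 -1.5]
[-0.4  0.6 -1.5]
40.9833
0.031 [ 1.2 -1.5 -1.1]
0.0298 [-0.2  0.1 -0.3]
0.029 [ 0.2 -0.3  0.1]
0.0284 [ 0.7 -0.9 -0.8]
45.2917 [ 0.40024194 -0.42403274  0.44881288]
```

View pics/end.png

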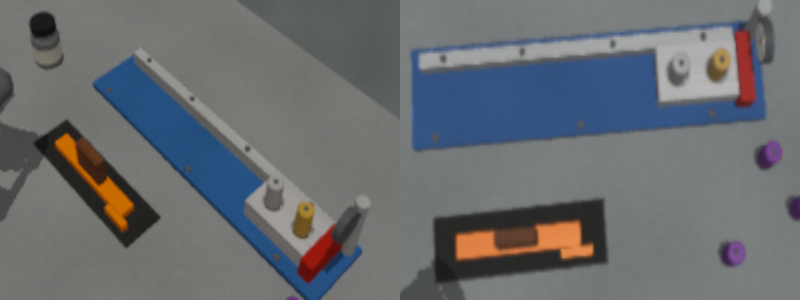

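Run:
```python
from st import *
a=cv2.imread("pics/end_top.png")[145:205,280:360];cv2.imwrite("pics/endz.png",cv2.resize(a,(800,600),interpolation=cv2.INTER_CUBIC))
```

```text
(no output)
```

View pics/endz.png

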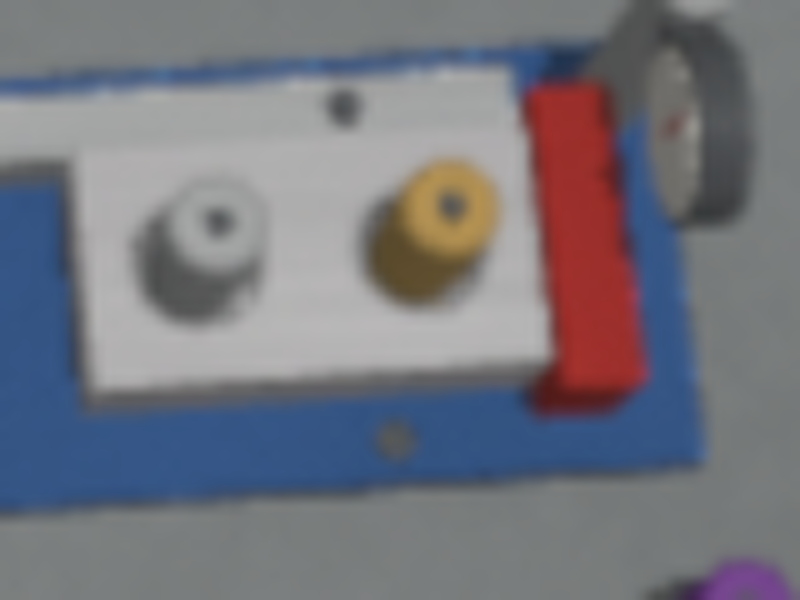

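Run:
```python
from st import *
t=load("pics/end_top.npz")
def P(x,y,z):return onz(t,280+x/10-.45,145+y/10-.45,z)
cs=[P(*c,.044) for c in((75,155),(535,130),(552,360),(88,388))]
for c in cs:print(c.round(4))
print("ctr",np.mean(cs,0),"stop front top",P(535,90,.052),P(553,385,.052))
print("bed corner",P(705,465,.012))
print(P(218,222,.088),P(452,205,.088))
q=lambda x,y,z:onz(t,140+x*230/400-.3,140+y*130/300-.3,z).round(4)
print("pad",[q(*c,.004) for c in((434,218),(603,199),(607,262),(437,282))]);print("stick",[q(*c,.018) for c in((456,234),(580,221),(581,248),(457,260))])
job_done(); print(current_time())
```

```text
[ 0.635  -0.0764  0.044 ]
[ 0.6318 -0.2083  0.044 ]
[ 0.5642 -0.2046  0.044 ]
[ 0.5667 -0.0733  0.044 ]
ctr [ 0.59941825 -0.14065376  0.044     ] stop front top [ 0.64121316 -0.20776799  0.052     ] [ 0.55517726 -0.20203827  0.052     ]
bed corner [ 0.53681668 -0.25268373  0.012     ]
[ 0.5998707  -0.10810494  0.088     ] [ 0.5994909  -0.17214621  0.088     ]
pad [array([ 0.4047, -0.3494,  0.004 ]), array([ 0.4054, -0.6303,  0.004 ]), array([ 0.3287, -0.6207,  0.004 ]), array([ 0.3273, -0.3421,  0.004 ])]
stick [array([ 0.3816, -0.3765,  0.018 ]), array([ 0.381 , -0.5787,  0.018 ]), array([ 0.3487, -0.5737,  0.018 ]), array([ 0.3506, -0.373 ,  0.018 ])]
the job is handed in; nothing more can be done
the job is handed in; nothing more can be done
```

The job is handed in, at about 45 s of the 72 s allowed. Every check I made passed, but `job_done()` gives no verdict, so whether it counts as a pass isn't confirmed.

- **Blanks:** The brass blank stands in the leading pocket and the steel one in the rear pocket, both upright. In the last top view their top centres are 64 mm apart, the same as the pockets, and within about 1 mm of the carrier's centre line.
- **Feeding:** I pushed the carrier with the stick, its lip held against the carrier with about 3 N towards the fence. The push force was about 5–11 N along the way and rose to about 20 N when the carrier met the stop. The carrier travelled about 205 mm.
- **Home position:** In the final picture the leading face is against the red stop with no visible gap, and the carrier lies flush with the fence.
- **Stick:** It is back flat on the pad and let go, about 1 mm off centre across, 10 mm along, and nearly parallel to the pad.
- **Not measured:** I did not measure the jar, spanner or elbow again at the end; the arm never worked near them. My last pixel conversion for the pad and stick left out the crop offset, so its absolute positions are wrong. The stick figures above are differences between the two, which that error hardly affects.

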